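Quarter-turn plug held home in a leak-test port

ROBOT

A 6-joint arm with a two-finger parallel gripper is mounted at the origin on the work surface. World frame = base frame: x ahead of the robot, y to its left, z up, the work surface at z = 0. Lengths are in m, angles in degrees, forces in N, time in s.
With the tool pointing down it reaches from about 0.375 to 0.9 m from the base axis. Payload 3.1 kg.
Tool frame: the origin (TCP) lies at the very end of the fingers, on their centre line; the grasp point (between the pads) lies 19 mm behind it; z points along the fingers, y is the line along which they close (so a half turn about z gives the same grasp; the last joint's range is limited). The gripper opens to 87 mm and grips with 3 to 60 N. Pads are 19 mm wide; open, the fingers measure 117 mm over their backs; the gripper's body (75 mm by 190 mm) begins 51 mm behind the grasp point.
Start: joints at [-79.441, 30.224, 82.088, -0, 67.689, -10.227], TCP at [0.222, -0.584, 0.223] pointing down, gripper open.
Joint ranges: [-176.69, 176.69], [-43.24, 126.21], [12.49, 139.97], [-82, 262], [0, 151.66], [-163.58, 163.58]. Speed limits (degrees/s): [159.86, 159.86, 180, 180, 180, 180].

INTERFACE

Orientations are given as a 3x3 rotation matrix whose columns are the frame's x, y, z axes.
In Python, from rig import readout, cams, bot gives the robot as it stands.
- The arm moves only by the shell command python3 -m inch 'ROWS'. ROWS is JSON, a list of rows, each a list of 5 numbers: the shift along the world's x, y, z in cm, then the turn about the world's z in degrees, then the finger opening in cm, from 0 to 8.7. In form: [[dx, dy, dz, twist, fingers], ...]. A call has 1 to 10 rows; each row is the pose to reach, as a shift and turn from the pose commanded when the call began; what a row does not reach only later rows make up. A row lasts 1/12 s, in which the tool goes at most 41.7 mm and 7.16 degrees, less where a joint would pass 70% of its speed; a pose out of reach is approached as far as the arm can. A call with a gripper value outside its range is refused whole. The fingers move at their own pace and stop on an object; the grip force is fixed at half the most. Time passes only in rows, so rows that repeat a pose let the fingers close. It gives the time, the measured TCP pose, the force, the opening and the grip force at its end, in the units of the state.
- readout.read_state(): the state, without advancing time (a new reading comes with each control period).
- cams.capture(name): name is "side" or "top" or "wrist"; returns a dict with "image" (384x512x3 uint8, blue, green, red), "intrinsics" (3x3 intrinsics, pixels), "k1" (the pictures are not rectified: a ray, as slopes to the right and down, at radius r is drawn at 1 + k1 r^2 times it, then the intrinsics apply), "xyz" and "rotation" of the camera in the world; the wrist camera has in their place "tool_from_camera" (4x4, takes a point from camera to tool coordinates, whose origin is the TCP and whose axes are the flange's). Camera axes: x right, y down, z forward; pixel columns grow to the right and rows downward; lengths in m; the calibration is good to about 2 mm. A picture is of the moment at which its call begins: read the wrist's pose just before it. There is no depth.
- bot.hand_in(): hands the job in; it is judged then, once.
The state is a dict: "time_s": time; "joint_positions": joint angles; "qvel": joint speeds; "tau": joint torques, N m; "position": TCP position; "tcp_rot": TCP orientation; "force": force on the tool from outside, world axes, zero at the start; "moment": the same for the moment, N m; "opening": opening from 0.0 (shut) to 1.0 (fully open); "grasp_force": force on a finger pad.
Only numpy, scipy, OpenCV 4.12 (cv2) and the standard library are available. Lean on these libraries where they do the work, as an engineer would, in place of code of your own. Each camera call takes 0.05 s, during which the arm holds its last target. There are 200 camera calls.

TASK

Take the plug with the flat wing handle out of the white block, line its crossbar up with the slots of the test port and push it in against the spring until its flange is down on the port. Still pushing, turn it a quarter turn clockwise (seen from above) to the stop, and finish the program while gripping it there, pressed fully home and turned: the port springs back if it is let go. Leave the round-headed plug, the jar and the black case where they are.

Things in the scene. Friction and masses are not known exactly. Their poses are not given: they have to be found in the camera images.
- plug: Aluminium plug, grey flat wing handle, 140 g, upright in a hole of the white block, any yaw. Origin: centre of underside, z up. From the bottom: crossbar (bayonet lugs) 40 mm along x, 8 mm along y, z 0-6 mm; round spigot 26 mm dia, z 6-20; round flange 56 mm dia, z 20-26; wing 46 mm along x (parallel to the crossbar), 14 mm thick along y, z 26-62. Alike after half a turn.
- plug_grip (a point): Point in the middle of the wing, 50 mm above the plug's underside, 12 mm below the wing's top: a good place to grip, across the 14 mm thickness. Same axes as the plug.
- port: Fixed leak-test port: grey box, square aluminium collar 76 x 76 mm on top, foot 106 mm square. Origin: centre of underside; collar top at z = 50 mm. The 8 mm thick collar has a 29 mm bore with a slot on either side along the port's x, 12 mm wide, 44 mm end to end. Two black marks on its y axis: the wing points to them when turned. Place and yaw vary, left or right of the block.
- port_mouth (a point): Centre of the collar's top face; x along the slots. In the bore is a spring piston with a groove 10.5 mm wide, 5 mm deep, in line with the slots; the groove's floor is 6 mm below this point. The plug's crossbar drops through the slots into the groove and turns the piston (about 7 degrees of play). It can turn only once pushed below the collar (plunger beyond 8 mm).
- port_plunger (a joint): How far the spring piston is pushed down, in m: 0 at rest, 0.014 when the plug's flange lies on the collar. Spring force 3 N at 0 and 10 N at 0.014.
- port_rotor (a joint): How far the piston is turned clockwise seen from above, in rad: 0 at rest, stop at 1.6. Return spring 0.025 N m at 0, 0.08 N m at the stop.
- block: White plastic parking block 100 x 240 x 35 mm (x, y, z), fixed. Origin: centre of its underside. Two round holes 44 mm in diameter, 25 mm deep, at y = -65 and +65 mm; the plugs' flanges rest on its top, so the plugs' undersides are 15 mm above the bench.
- gauge: The other plug in the block: same spigot and flange, but a round head 34 mm in diameter and 36 mm high, and no crossbar. To be left alone. Origin: centre of its underside.
- jar: Small jar, 44 mm in diameter, 65 mm high, standing on the bench beyond the work. To be left alone. Origin: centre of its underside.
- caliper_case: Flat black case 50 x 160 x 22 mm on the bench beyond the work. To be left alone. Origin: centre of its underside.
Mind the look-alikes: they are no part of the job. What is shaped like the plug but green, orange or red is not meant.

How it is judged (in metres and radians):
On the way:
1. the plug's crossbar is in the slots and pushed down past the collar, the piston not yet turned (value of joint port_plunger above 0.0075 m and value of joint port_rotor below 0.35 rad and horizontal distance between plug and port_mouth below 0.005 m).
At the end, for the whole second after the job is handed in: Winged plug in the port, upright within 0.1 rad, centred within 5 mm, flange within 2.5 mm of the collar (plunger pushed 11.5 mm or more), piston turned clockwise 1.31 rad or more, wing within 0.3 rad of the marks, fingers holding it with 1 N or more, through the last second (value of joint port_plunger above 0.0115 m and value of joint port_rotor above 1.31 rad and horizontal distance between plug and port_mouth below 0.005 m and z of plug in the frame of port_mouth below -0.0175 m and angle between plug's own z axis and vertical below 0.1 rad and angle between the x axis of plug and the y axis of port, either way round below 0.3 rad and contact force between the fingers and plug above 1 N); the arm keeps its last pose, push and grip.
It fails at once if the round-headed plug is pushed out of place (30 mm) or tipped (distance of gauge from where it was at the start of the episode above 0.03 m or angle between gauge's own z axis and vertical above 0.5 rad).
It fails at once if the jar is moved by more than 30 mm or tipped (distance of jar from where it was at the start of the episode above 0.03 m or angle between jar's own z axis and vertical above 0.5 rad).
It fails at once if the black case is moved by more than 30 mm (distance of caliper_case from where it was at the start of the episode above 0.03 m).
It also fails if it takes over 48 s, if anything falls off the work surface, if the arm or the gripper's body presses on something with over 40 N, if the wrist force passes 120 N, or if a joint passes its speed limit or range.

## Working session

There is one attempt and no reset: what is moved stays moved. The work goes in short steps, Python scripts to look and compute and a shell command to move; the robot and the scene stay as the last step left them, time stands still between calls to the robot, and variables do not carry over. Pictures are saved under pics/ and viewed, at most 10 in all, crops included, and the job is handed in when it is done.

```bash
mkdir -p pics; ls; cat > h.py <<'E'
import numpy as np, cv2
from rig import readout, cams, bot
def snap(name,fn=None):
    s=readout.read_state(); c=cams.capture(name)
    if 'tool_from_camera' in c:
        T=np.eye(4); T[:3,:3]=np.array(s['tcp_rot']); T[:3,3]=s['position']
        M=T@np.array(c['tool_from_camera']); c['xyz']=M[:3,3]; c['rotation']=M[:3,:3]
    c={k:(v if np.isscalar(v) or v is None else np.array(v)) for k,v in c.items()}
    if fn: cv2.imwrite('pics/'+fn,c['image']); np.save('pics/'+fn+'.npy',c,allow_pickle=True)
    return c
def load(fn): return np.load('pics/'+fn+'.npy',allow_pickle=True).item()
def ray(c,u,v):
    K=c['intrinsics']; d=np.array([c['k1'],0,0,0,0.])
    p=cv2.undistortPoints(np.array([[[u,v]]],float),K,d)[0,0]
    return c['rotation']@np.array([p[0],p[1],1])
def onz(c,u,v,z):
    r=ray(c,u,v); o=np.array(c['xyz']); return o+r*(z-o[2])/r[2]
def proj(c,P):
    q=(np.atleast_2d(P)-c['xyz'])@c['rotation']
    return cv2.projectPoints(q,np.zeros(3),np.zeros(3),c['intrinsics'],np.array([c['k1'],0,0,0,0.]))[0][:,0]
E
python3 - <<'E'
from h import *
s=readout.read_state(); print(s)
a=snap('top','top0.png'); b=snap('side','side0.png'); w=snap('wrist','w0.png')
print(a['xyz'],a['rotation'],a['k1'],b['xyz'],w['xyz'])
cv2.imwrite('pics/both.png',np.vstack([cv2.resize(np.hstack([a['image'],b['image']]),(800,300)),cv2.resize(np.hstack([w['image'],w['image']*0]),(800,300))]))
E
```

```text
pics
{'time_s': 0.0, 'joint_positions': array([-7.94394006e+01,  3.02788302e+01,  8.21548635e+01, -1.93807353e-03,
        6.76871838e+01, -1.02270982e+01]), 'qvel': array([-0.00404492,  0.09553284, -0.0477407 ,  0.0251013 , -0.04980696,
       -0.00071537]), 'tau': array([ 5.46308329e-04, -4.40044570e+01, -1.76594371e+01,  6.32212101e-02,
        5.82743017e-02, -1.79556300e-04]), 'position': array([ 0.22170473, -0.58359707,  0.22158152]), 'tcp_rot': array([[ 9.34897405e-01,  3.54917833e-01, -4.17420562e-04],
       [ 3.54917912e-01, -9.34895180e-01,  2.06823794e-03],
       [ 3.43810057e-04, -2.08174032e-03, -9.99997774e-01]]), 'force': array([-0.21317083, -0.47139631,  0.09480032]), 'moment': array([ 0.0072511 ,  0.07301736, -0.01200481]), 'grasp_force': 0.0, 'opening': 1.0047819688319202}
[0.42217371 0.01862315 0.98666691] [[ 0.090888   -0.97489093  0.20329054]
 [-0.99586032 -0.08923297  0.0173119 ]
 [ 0.00126301 -0.20402243 -0.9789654 ]] -0.11849266949889042 [0.48667923 0.68651342 0.52583216] [ 0.28434424 -0.55923123  0.38299368]
```

View pics/both.png

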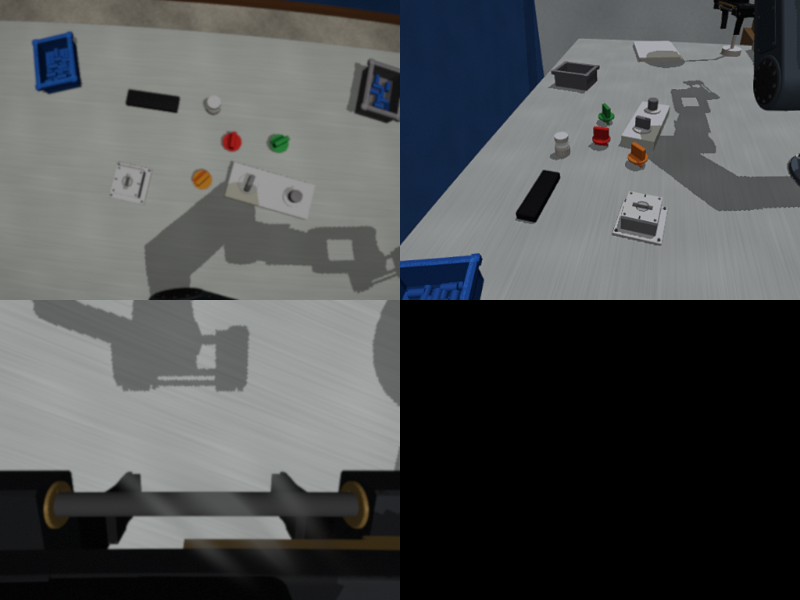

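The top view (half scale) shows the port at about (130,182), the white block at about (270,190), the jar at (213,104) and the case at (153,101). Plug-like candidates are red (232,141), green (279,143), orange (202,179), the grey wing in the block at (248,183) and the grey round head in the block at (294,195). The grey wing in the block fits the description. I'll confirm with an enlarged crop.

```bash
python3 - <<'E'
from h import *
a=load('top0.png')['image']
A=cv2.resize(a[200:290,280:410],None,fx=6,fy=6,interpolation=2)[:, :400]
A=cv2.resize(a[195:285,280:380],(400,360),interpolation=2)
B=cv2.resize(a[195:285,120:220],(400,360),interpolation=2)
cv2.imwrite('pics/crop1.png',np.hstack([A,B]))
E
```

```text
(no output)
```

View pics/crop1.png

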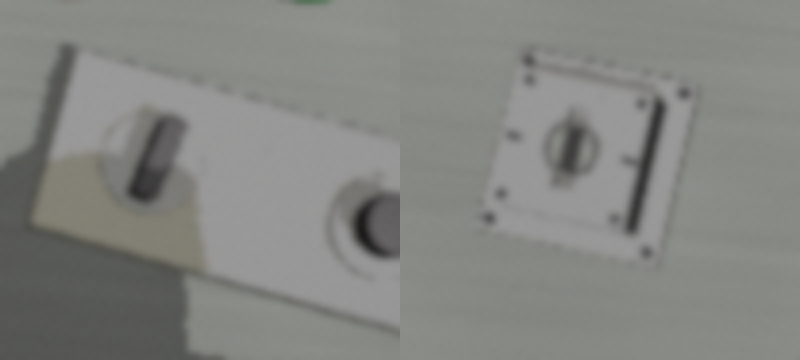

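The crop confirms it: a grey flat wing on a flange at crop (150,155), which is top image (317,234). The port bore is at crop (571,149), top image (163,232), with the marks at (513,135) and (630,161). Next I compute world positions.

```bash
python3 - <<'E'
from h import *
a=load('top0.png')
f=lambda x,y,z:onz(a,280+x/4-.4,195+y/4-.4,z)
g=lambda x,y,z:onz(a,120+(x-400)/4-.4,195+y/4-.4,z)
print('plug',f(148,160,.041)); p,q=f(143,190,.07),f(180,120,.077);print(np.degrees(np.arctan2(*(q-p)[1::-1])))
print('port',g(571,149,.05)); d=g(630,161,.05)-g(513,135,.05); print('y axis',np.degrees(np.arctan2(d[1],d[0])))
s=readout.read_state(); w=load('w0.png'); print(s['position'], w['xyz']-s['position'], w['rotation'], w['intrinsics'], w['tool_from_camera'])
E
```

```text
plug [ 0.5168677  -0.10392567  0.041     ]
-23.118938077499298
port [0.49112838 0.23030469 0.05      ]
y axis -96.76737883914474
[ 0.22173514 -0.58377743  0.22181187] [0.0626091  0.02454619 0.16118181] [[ 0.35522069 -0.90589265 -0.23060088]
 [-0.93478179 -0.34453854 -0.08646499]
 [-0.00112289  0.24627566 -0.96919917]] [[330.46684475   0.         263.35680592]
 [  0.         330.46684475 191.68400159]
 [  0.           0.           1.        ]] [[ 3.81136681e-04 -9.69114213e-01 -2.46612037e-01  6.72907729e-02]
 [ 9.99999610e-01  1.72836885e-04  8.66291251e-04 -9.21810372e-04]
 [-7.96911508e-04 -2.46612271e-01  9.69113901e-01 -1.61316599e-01]
 [ 0.00000000e+00  0.00000000e+00  0.00000000e+00  1.00000000e+00]]
```

```bash
python3 -m inch '[[29,48,0,70,8.7],[29,48,0,70,8.7],[29,48,0,70,8.7],[29,48,0,70,8.7],[29,48,0,70,8.7],[29,48,0,70,8.7],[29,48,0,70,8.7],[29,48,0,70,8.7],[29,48,0,70,8.7],[29,48,0,70,8.7]]'
```

```text
time_s: 0.98
position: [0.4378, -0.2257, 0.2225]
tcp_rot: [[-0.019, 1.0, -0.0], [1.0, 0.019, 0.0], [0.0, -0.0, -1.0]]
force: [1.2, -0.9, -0.5]
opening: 1.0
grasp_force: 0.0
```

```bash
python3 -m inch '[[7,11.5,-1,68,8.7],[7,11.5,-1,68,8.7],[7,11.5,-1,68,8.7],[7,11.5,-1,68,8.7],[7,11.5,-1,68,8.7],[7,11.5,-1,68,8.7],[7,11.5,-1,68,8.7],[7,11.5,-1,68,8.7],[7,11.5,-1,68,8.7],[7,11.5,-1,68,8.7]]'; python3 -m inch '[[0,0,0,0,8.7],[0,0,0,0,8.7]]'; python3 - <<'E'
from h import *
w=snap('wrist','w1.png'); s=readout.read_state();print(s['position'],s['joint_positions'],np.degrees(np.arctan2(s['tcp_rot'][1][0],s['tcp_rot'][0][0])))
print(proj(w,[.517,-.104,.041]))
E
```

```text
time_s: 1.82
position: [0.5071, -0.1125, 0.2123]
tcp_rot: [[-0.934, 0.357, -0.001], [0.357, 0.934, 0.0], [0.001, -0.0, -1.0]]
force: [0.0, 0.5, -0.1]
opening: 0.997
grasp_force: 0.0
time_s: 1.98
position: [0.5072, -0.1126, 0.2124]
tcp_rot: [[-0.932, 0.364, -0.0], [0.364, 0.932, 0.0], [0.0, 0.0, -1.0]]
force: [0.3, 0.4, -0.3]
opening: 1.0
grasp_force: 0.0
[ 0.50720301 -0.11259934  0.21241637] [-2.48538279e+01  2.29123714e+01  9.77548191e+01  1.98379200e-03
  5.93497352e+01 -9.35449026e+01] 158.69006354868128
[[273.85407687 180.96324655]]
```

View pics/w1.png

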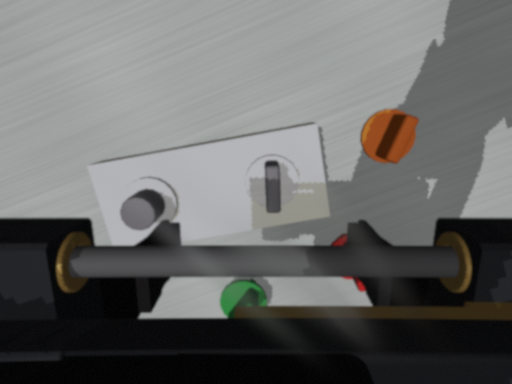

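The wrist view shows the grey winged plug at (272,185), the flange centre near the predicted (274,181), the round-headed gauge at (142,210), and the orange, green and red look-alikes clear of it. I overlay the model for pose fitting.

```bash
cat >> h.py <<'E'
def rot(y): y=np.radians(y); return np.array([[np.cos(y),-np.sin(y),0],[np.sin(y),np.cos(y),0],[0,0,1]])
def box(x,y,yaw,lx,ly,z0,z1):
    c=np.array([[a*lx/2,b*ly/2,z] for z in (z0,z1) for a,b in ((1,1),(-1,1),(-1,-1),(1,-1))]); return c@rot(yaw).T+[x,y,0]
def circ(x,y,r,z): t=np.linspace(0,2*np.pi,60); return np.c_[x+r*np.cos(t),y+r*np.sin(t),t*0+z]
def crop(c,u0,v0,u1,v1,k): return cv2.resize(c['image'][v0:v1,u0:u1],None,fx=k,fy=k,interpolation=2)
def draw(im,c,P,u0,v0,k,col): 
    p=np.round(((proj(c,P)-[u0,v0]+.5)*k-.5)*8).astype(np.int32); cv2.polylines(im,[p],True,col,1,cv2.LINE_AA,3)
E
python3 - <<'E'
from h import *
w=load('w1.png'); u0,v0,k=225,130,4
A=crop(w,225,130,325,230,k); B=A.copy()
for X,Y,yaw in [(.517,-.104,159)]:
    b=box(X,Y,yaw,.046,.014,.041,.077); draw(B,w,b[:4],u0,v0,k,(0,0,255)); draw(B,w,b[4:],u0,v0,k,(0,255,0)); draw(B,w,circ(X,Y,.028,.041),u0,v0,k,(255,0,0))
cv2.imwrite('pics/c2.png',np.hstack([A,B]))
E
```

```text
(no output)
```

View pics/c2.png

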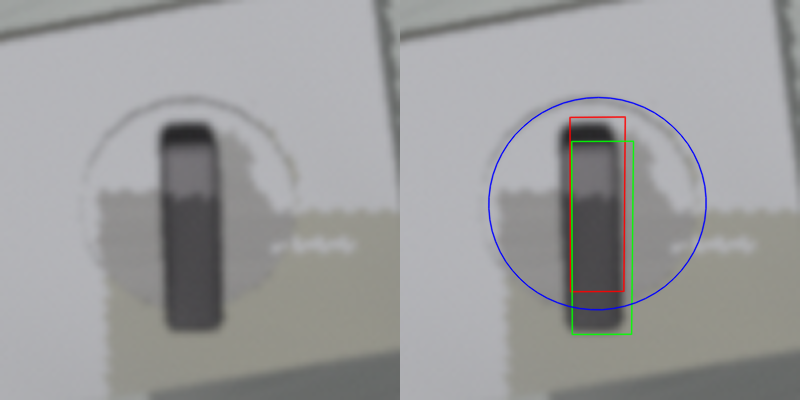

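```bash
python3 -m inch '[[0.9,0.7,0,1.3,6],[0.9,0.7,-4,1.3,5],[0.9,0.7,-8,1.3,5],[0.9,0.7,-11,1.3,5],[0.9,0.7,-13,1.3,5],[0.9,0.7,-15,1.3,5],[0.9,0.7,-16,1.3,5],[0.9,0.7,-16.6,1.3,5],[0.9,0.7,-16.6,1.3,5],[0.9,0.7,-16.6,1.3,5]]'; python3 -m inch '[[0,0,0,0,3],[0,0,0,0,2],[0,0,0,0,1],[0,0,0,0,0.5],[0,0,0,0,0.5],[0,0,0,0,0.5],[0,0,0,0,0.5],[0,0,0,0,0.5]]'
```

```text
time_s: 2.87
position: [0.517, -0.1057, 0.047]
tcp_rot: [[-0.94, 0.34, 0.001], [0.34, 0.94, -0.0], [-0.001, -0.0, -1.0]]
force: [0.4, -0.1, 0.1]
opening: 0.581
grasp_force: 0.0
time_s: 3.53
position: [0.5163, -0.1058, 0.0468]
tcp_rot: [[-0.94, 0.34, 0.0], [0.34, 0.94, -0.0], [-0.0, -0.0, -1.0]]
force: [-0.9, 0.3, 2.6]
opening: 0.157
grasp_force: 30.0
```

```bash
python3 -m inch '[[0,0,2,0,0.5],[0,0,5,0,0.5],[0,0,9,0,0.5],[0,0,13,0,0.5],[1,4,13,5,0.5],[2,8,13,10,0.5],[4.5,12,13,13,0.5],[4.5,16,13,13,0.5],[4.5,20,13,13,0.5],[4.5,24,13,13,0.5]]'; python3 -m inch '[[0,4,0,0,0.5],[0,8,0,0,0.5],[0,9,0,0,0.5],[0,9,0,0,0.5],[0,9,0,0,0.5],[0,9,0,0,0.5]]';  python3 - <<'E'
from h import *
w=snap('wrist','w2.png'); s=readout.read_state();print(s['position'],s['force'],np.degrees(np.arctan2(s['tcp_rot'][1][0],s['tcp_rot'][0][0])))
B=w['image'].copy(); X,Y,yaw=.4911,.2303,173.2
b=box(X,Y,yaw,.076,.076,.05,.05);draw(B,w,b[:4],0,0,1,(0,0,255));draw(B,w,circ(X,Y,.0145,.05),0,0,1,(255,0,0))
cv2.imwrite('pics/w2o.png',np.hstack([w['image'][:,100:450],B[:,100:450]]))
E
```

```text
time_s: 4.37
position: [0.5608, 0.1363, 0.1759]
tcp_rot: [[-0.993, 0.121, -0.001], [0.121, 0.993, 0.0], [0.001, 0.0, -1.0]]
force: [0.5, -0.3, -2.2]
opening: 0.162
grasp_force: 30.0
time_s: 4.87
position: [0.5609, 0.2232, 0.176]
tcp_rot: [[-0.993, 0.121, -0.001], [0.121, 0.993, -0.001], [0.001, -0.001, -1.0]]
force: [0.3, -0.1, -2.1]
opening: 0.159
grasp_force: 30.0
[0.56109619 0.22285249 0.17614842] [ 0.90292472  0.53695948 -1.67592455] 173.0035144477115
```

View pics/w2o.png

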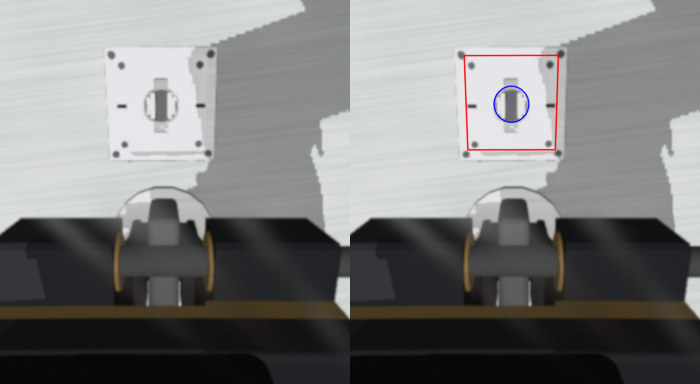

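The left half shows the port with its slots at (161,105) and marks at (122,106) and (200,105). The held plug's flange top is at (164,187). The overlay nearly coincides with the port, so I take an enlarged check of the port and the plug in the hand.

```bash
python3 - <<'E'
from h import *
w=load('w2.png'); k=6
A=crop(w,210,60,310,148,4); B=A.copy(); X,Y,yaw=.4911,.2303,173.2
b=box(X,Y,yaw,.044,.012,.05,.05);draw(B,w,b[:4],210,60,4,(0,0,255));draw(B,w,circ(X,Y,.0145,.05),210,60,4,(255,0,0))
draw(B,w,box(X,Y,yaw,.001,.076,.05,.05)[:4],210,60,4,(0,255,0))
C=crop(w,210,182,310,242,4); D=C.copy(); X,Y,Z=.56109619,.22285249,.17614842-.031
draw(D,w,circ(X,Y,.028,Z+.026),210,182,4,(0,0,255));draw(D,w,circ(X,Y,.028,Z+.020),210,182,4,(0,255,255))
b=box(X,Y,173,.046,.014,Z+.026,Z+.062);draw(D,w,b[:4],210,182,4,(255,0,0));draw(D,w,b[4:],210,182,4,(0,255,0))
cv2.imwrite('pics/c3.png',np.vstack([np.hstack([A,B]),np.hstack([C,D])]))
E
```

```text
(no output)
```

View pics/c3.png

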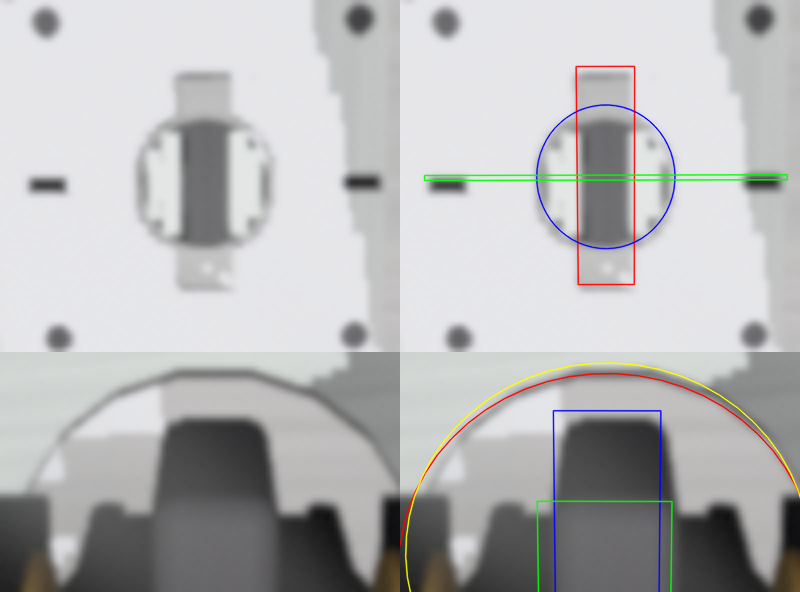

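The port is seen about 1 mm toward tool -x of the model. The held plug and the fingers both appear about 10 crop px to the right of the model, which points to a wrist-camera calibration bias. I go down beside the port so both are at the same depth, and measure them relative to each other.

```bash
python3 -m inch '[[0,0.3,-3,0,0.5],[0,0.6,-6,0,0.5],[0,0.6,-8,0,0.5],[0,0.6,-8.6,0,0.5],[0,0.6,-8.6,0,0.5],[0,0.6,-8.6,0,0.5]]';  python3 - <<'E'
from h import *
w=snap('wrist','w3.png'); s=readout.read_state();print(s['position'],s['force'],np.degrees(np.arctan2(s['tcp_rot'][1][0],s['tcp_rot'][0][0])))
A=cv2.resize(w['image'][20:270,190:340],None,fx=2.4,fy=2.4,interpolation=2); B=A.copy(); X,Y,yaw=.4911,.2303,173.2
k=2.4;u0,v0=190,20
b=box(X,Y,yaw,.044,.012,.05,.05);draw(B,w,b[:4],u0,v0,k,(0,0,255));draw(B,w,circ(X,Y,.0145,.05),u0,v0,k,(255,0,0))
draw(B,w,box(X,Y,yaw,.001,.076,.05,.05)[:4],u0,v0,k,(0,255,0))
X,Y=s['position'][:2];Z=s['position'][2]-.031
draw(B,w,circ(X,Y,.028,Z+.026),u0,v0,k,(0,0,255));draw(B,w,circ(X,Y,.028,Z+.020),u0,v0,k,(0,255,255))
b=box(X,Y,173,.046,.014,Z+.026,Z+.062);draw(B,w,b[:4],u0,v0,k,(255,0,0));draw(B,w,b[4:],u0,v0,k,(0,255,0))
cv2.imwrite('pics/c4.png',np.hstack([A,B]))
E
```

```text
time_s: 5.42
position: [0.5621, 0.2294, 0.091]
tcp_rot: [[-0.993, 0.122, 0.001], [0.122, 0.993, 0.0], [-0.001, 0.0, -1.0]]
force: [1.1, -1.0, -1.8]
opening: 0.155
grasp_force: 30.0
[0.56268837 0.2297611  0.09183076] [ 0.84821237 -0.24287714 -1.34261291] 173.01565868266073
```

View pics/c4.png

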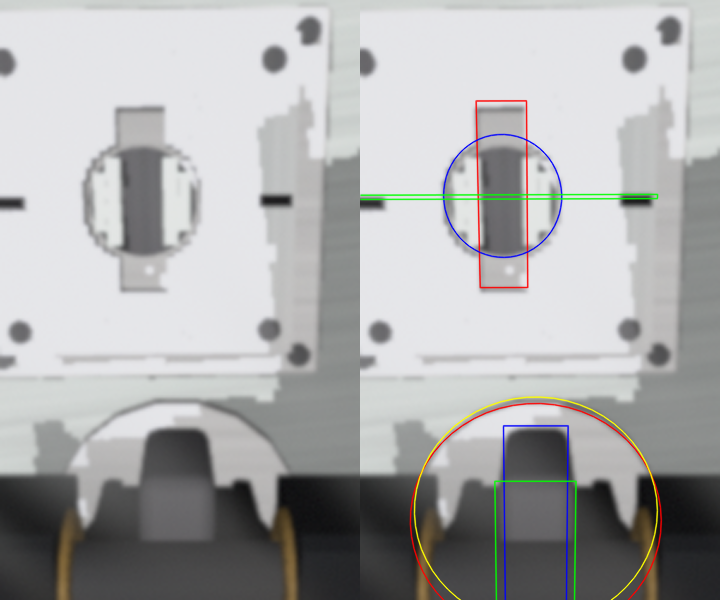

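```bash
python3 - <<'E'
from h import *
w=load('w3.png'); T=w['tool_from_camera']; c=dict(w,xyz=T[:3,3],rotation=T[:3,:3])
print('port in tool',onz(c,248.75,103.2,.0414)*1e3)
for n,p in dict(apexlow=(.028,0,.011),apexhigh=(.028,0,.005),wingtopedge=(.023,0,-.031),wingbase=(.023,0,.005)).items(): print(n,(proj(c,p)[0]-[189.7,19.7])*2.4)
for u,v in ((177,404),(177,430)): print(onz(c,u/2.4+189.7,v/2.4+19.7,.005)*1e3)
print([np.round(readout.read_state()['position'],4) for _ in range(2)])
E
```

```text
port in tool [69.77287456 -7.89549369 41.4       ]
apexlow [173.36011277 393.51767314]
apexhigh [173.24097982 399.80081908]
wingtopedge [172.34112279 476.39496987]
wingbase [173.25784716 422.18791083]
[27.06800386  0.81097433  5.        ]
[21.23839334  0.81359361  5.        ]
[array([0.5627, 0.2298, 0.0918]), array([0.5627, 0.2298, 0.0918])]
```

Relative measurement: the port centre is 7.14 cm along -x from the held plug, about 0 in y, with +0.8° twist. This agrees with the top camera. I move over, then down gently.

```bash
python3 -m inch '[[-2,0,0.3,0.8,0.5],[-4.5,0,0.3,0.8,0.5],[-6.5,0,0.3,0.8,0.5],[-7.14,0,0.3,0.8,0.5],[-7.14,0,0,0.8,0.5],[-7.14,0,-0.4,0.8,0.5],[-7.14,0,-0.7,0.8,0.5],[-7.14,0,-0.7,0.8,0.5]]';  python3 -m inch '[[0,0,-0.2,0,0.5],[0,0,-0.4,0,0.5],[0,0,-0.6,0,0.5],[0,0,-0.6,0,0.5]]'
```

```text
time_s: 6.13
position: [0.4916, 0.2303, 0.0832]
tcp_rot: [[-0.994, 0.107, 0.001], [0.107, 0.994, 0.0], [-0.001, 0.0, -1.0]]
force: [0.0, -0.0, -1.7]
opening: 0.159
grasp_force: 30.0
time_s: 6.47
position: [0.4898, 0.2302, 0.0769]
tcp_rot: [[-0.994, 0.107, -0.001], [0.107, 0.994, -0.0], [0.001, -0.0, -1.0]]
force: [-0.3, 0.5, -2.6]
opening: 0.163
grasp_force: 30.0
```

```bash
python3 -m inch '[[0,0,-0.2,0,0.5],[0,0,-0.4,0,0.5],[0,0,-0.6,0,0.5],[0,0,-0.6,0,0.5],[0,0,-0.6,0,0.5]]'
```

```text
time_s: 6.88
position: [0.4901, 0.2304, 0.0718]
tcp_rot: [[-0.994, 0.106, 0.0], [0.106, 0.994, 0.0], [-0.0, 0.0, -1.0]]
force: [0.1, 0.3, 2.4]
opening: 0.16
grasp_force: 30.0
```

```bash
python3 -m inch '[[0,0,-0.2,0,0.5],[0,0,-0.4,0,0.5],[0,0,-0.6,0,0.5],[0,0,-0.8,0,0.5],[0,0,-0.8,0,0.5],[0,0,-0.8,0,0.5]]'; python3 -m inch '[[0,0,-0.1,0,0.5],[0,0,-0.2,0,0.5],[0,0,-0.3,0,0.5],[0,0,-0.3,0,0.5],[0,0,-0.3,0,0.5]]'
```

```text
time_s: 7.38
position: [0.4901, 0.2304, 0.0638]
tcp_rot: [[-0.994, 0.106, 0.001], [0.106, 0.994, 0.0], [-0.001, 0.0, -1.0]]
force: [-1.3, -0.7, 6.7]
opening: 0.161
grasp_force: 30.0
time_s: 7.8
position: [0.4901, 0.2304, 0.0618]
tcp_rot: [[-0.994, 0.106, 0.001], [0.106, 0.994, 0.0], [-0.001, 0.0, -1.0]]
force: [-1.4, -1.3, 11.5]
opening: 0.163
grasp_force: 30.0
```

Seated: about 13 N net, flange on the collar. Now the clockwise (negative) turn.

```bash
python3 -m inch '[[0,0,0,-6,0.5],[0,0,0,-12,0.5],[0,0,0,-18,0.5],[0,0,0,-24,0.5],[0,0,0,-30,0.5],[0,0,0,-36,0.5],[0,0,0,-42,0.5],[0,0,0,-48,0.5],[0,0,0,-48,0.5]]'
```

```text
time_s: 8.55
position: [0.4917, 0.2312, 0.0618]
tcp_rot: [[-0.583, 0.812, 0.004], [0.812, 0.583, 0.002], [-0.001, 0.005, -1.0]]
force: [-0.4, 1.5, 9.3]
opening: 0.16
grasp_force: 30.0
```

```bash
python3 -m inch '[[0,0,-0.02,-6,0.5],[0,0,-0.04,-12,0.5],[0,0,-0.06,-18,0.5],[0,0,-0.08,-24,0.5],[0,0,-0.1,-30,0.5],[0,0,-0.1,-36,0.5],[0,0,-0.1,-41,0.5],[0,0,-0.1,-43,0.5],[0,0,-0.1,-43,0.5],[0,0,-0.1,-43,0.5]]'; python3 - <<'E'
from h import *
s=readout.read_state();print(s['position'],s['force'],s['moment'],np.degrees(np.arctan2(s['tcp_rot'][1][0],s['tcp_rot'][0][0])),s['joint_positions'])
w=snap('wrist','w5.png'); b=snap('side','side5.png'); t=snap('top','top5.png')
p=proj(b,[.491,.23,.06])[0].astype(int); q=proj(t,[.491,.23,.06])[0].astype(int); 
f=lambda im,p:cv2.resize(im[p[1]-50:p[1]+50,p[0]-50:p[0]+50],(400,400),interpolation=2)
cv2.imwrite('pics/c5.png',np.hstack([f(b['image'],p),cv2.resize(w['image'][:, 60:444],(400,400))]))
E
```

```text
time_s: 9.38
position: [0.4931, 0.2309, 0.0618]
tcp_rot: [[0.123, 0.992, 0.007], [0.992, -0.123, 0.001], [0.002, 0.007, -1.0]]
force: [-0.2, -0.8, 15.1]
opening: 0.161
grasp_force: 30.0
[0.49308155 0.23089463 0.06181887] [-0.17705972 -0.82322806 15.10096909] [-0.19840544 -0.06443829  0.11712537] 82.9193471059474 [ 1.33417819e+01  3.78854828e+01  1.01290916e+02 -3.47832523e-02
  4.04019211e+01  2.04492830e+01]
```

View pics/c5.png

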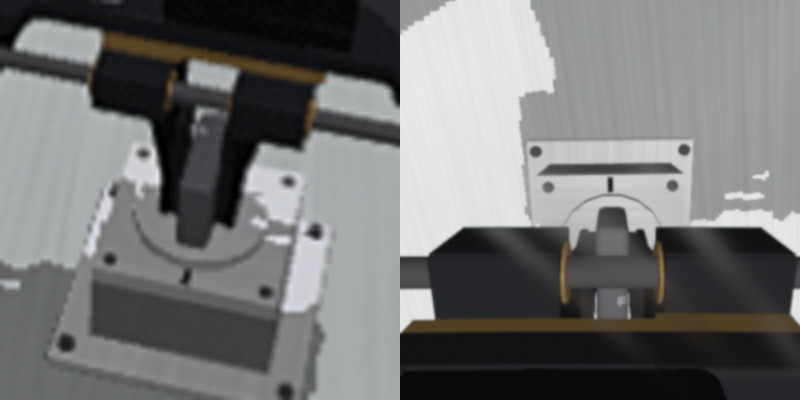

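The side view shows the flange flat on the collar with no gap and the wing pointing at the black mark. Pushing 1 mm further raised the force without changing z, so the flange is home, and the tool has turned 91°.

```bash
python3 -c "
from rig import bot; print(bot.hand_in())"
```

```text
the job is handed in; nothing more can be done
None
```

I handed the job in at about 9.5 s of the 48 s limit. The winged plug is in the port, its flange down on the collar, and turned about 91° clockwise. The gripper is still holding it at 30 N with about 15 N of push. No verdict came back.

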